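# Screw the lens cap onto the optical unit

### The arm

A 6-joint arm with a two-finger parallel gripper is mounted at the origin on the work surface. World frame = base frame: x ahead of the robot, y to its left, z up, the work surface at z = 0. Lengths are in m, angles in rad, forces in N, time in s.
With the tool pointing down it reaches from about 0.375 to 0.975 m from the base axis. Payload 3.8 kg.
Tool frame: the origin (TCP) lies on the mounting face of the last link; the fingertips stand 173 mm ahead of it and the grasp point (between the pads) lies 155 mm ahead of it; z points along the fingers, y is the line along which they close (so a half turn about z gives the same grasp; the last joint's range is limited). The gripper opens to 85 mm and grips with 20 to 120 N. Pads are 22 mm wide; open, the fingers measure 114 mm over their backs; the gripper's body (76 mm by 85 mm) begins 54 mm behind the grasp point. The pads swing forward as they close: fully open they stand 13 mm farther back than shut.
Start: joints at [-1.347, 0.264, 1.604, -0, 1.274, -0.037], TCP at [0.174, -0.652, 0.405] pointing down, gripper open.
Joint ranges: [-2.63, 2.63], [-0.94, 2.18], [0.31, 2.57], [-1.31, 4.45], [0, 2.66], [-2.55, 2.55]. Speed limits (rad/s): [2.57, 2.57, 3.14, 3.14, 3.14, 3.14].

### API

Orientations are given as a rotation vector (axis times angle).
In Python, from workcell import bot gives the robot as it stands.
- The arm moves only by the tool drive_tool, never from a script. Its argument "increments" is a list of rows, each an object with "delta_pos": the shift along the tool's x, y, z in mm, a list of three; "turn": the turn about the tool's z in rad; "jaw": the opening, from -1 (shut) to 1 (fully open). A call has 1 to 8 rows; each row shifts and turns the commanded pose from where the row before left it, along the tool's axes as they then stand; what a row does not reach is not made up. A row lasts 1/12 s, in which the tool goes at most 41.7 mm and 7.16 degrees, less where a joint would pass 70% of its speed; a pose out of reach is approached as far as the arm can. A call is refused whole if a number of a shift passes 41.7 or a number of a turn 0.125, either way. A call with a gripper value outside its range is refused whole. The fingers move at their own pace and stop on an object; "grip_force" is the grip in N (left out, the last holds). Time passes only in rows, so rows that do not move let the fingers close. It gives the time, the measured TCP pose, the force, the opening and the grip force at its end, in the units of the state.
- bot.read_state(): the state, without advancing time (a new reading comes with each control period).
- bot.read_camera(name): name is "scene" or "top"; returns a dict with "pixels" (384x512x3 uint8, red, green, blue), "fovy" (degrees; the focal length in pixels is half the picture's height over the tangent of half this angle, whatever the lens; pixels are square), "cx", "cy" (the principal point, pixels), "camera_from_world" (4x4, takes a point from world to camera coordinates). Camera axes: x right, y down, z forward; pixel columns grow to the right and rows downward; lengths in m; the calibration is good to about 2 mm. A picture is of the moment at which its call begins. There is no depth.
- bot.finish_job(): hands the job in; it is judged then, once.
The state is a dict: "time": time; "q": joint angles; "joint_vel": joint speeds; "joint_torque": joint torques, N m; "tool_pos": TCP position; "tcp_rot": TCP orientation; "wrist_force": force on the tool from outside, world axes, zero at the start; "torque": the same for the moment, N m; "width": opening from 0.0 (shut) to 1.0 (fully open); "grip_force": force on a finger pad.
Only numpy, scipy, OpenCV 4.12 (cv2) and the standard library are available. Lean on these libraries where they do the work, as an engineer would, in place of code of your own. Each camera call takes 0.05 s, during which the arm holds its last target. There are 200 camera calls.

### The job

Put the red-and-black screw cap from the blue tray onto the upright lens barrel of the white optical unit: set it level on the threaded collar, turn it backward (anticlockwise from above) under light pressure until it has dropped into the start of the thread (it may do so at once), then screw it forward (clockwise) until it is fully home on the barrel's shoulder and snug. Handle it gently, never forcing the cap against the collar, leave everything else on the bench where it is, and let go of the cap at the end.

Things in the scene. Friction and masses are not known exactly. Their poses are not given: they have to be found in the camera images.
- cap: Screw cap 56 mm tall, 120 g: black skirt 60 mm across (54 mm inside), 0 to 30 mm above the origin; on it a smooth round red grip 44 mm across, 30 to 56 mm above the origin. Origin: centre of the skirt's lower rim; z is its axis, up. It starts upright on the tray's floor. Inside are three round lugs 3.6 mm thick, 120 degrees apart, undersides 3.2 mm above the rim, reaching in to 20.4 mm from the axis.
- cap_grip (a point): Middle of the red grip, on the cap's axis, 45 mm above the cap's origin.
- unit: White optical unit fixed to the bench, box 150 x 150 x 45 mm, lens barrel upright on its middle. Origin: centre of its underside; z up. The barrel's aluminium shoulder, 64 mm across, is at 70 mm. Above it is the dark threaded collar, 48 mm across the threads, with a 38 mm neck whose tapered tip ends at 95 mm. The collar does not turn; its angle is unknown and does not follow the box.
- seat (a point): On the barrel's axis at the level of the shoulder (70 mm above the unit's origin). With the cap fully home its origin lies on this point. A turning moment of about 0.15 to 0.3 N m against the bind makes it snug; it builds up over the last 10 to 20 degrees. Above 0.4 N m it is overtightened. Pressing down on it meanwhile adds friction on the shoulder that feels like tightness.
- crown (a point): On the barrel's axis, level with the flat top of the threads, 16.8 mm above the shoulder. A cap set on at random rests with its lugs on this top, rim 13.6 mm above the shoulder. The top has three gaps 30 degrees wide, the thread starts. A 4 mm stop tooth at the clockwise end of each flat bars the clockwise way into the next gap: turn anticlockwise, up to about 85 degrees, to reach one.
- tooth (a point): On the barrel's axis, level with the tops of the stop teeth, 20.8 mm above the shoulder. A cap set by chance on the teeth stands with its rim 17.6 mm above the shoulder; turned anticlockwise it first drops 4 mm onto the flat top, not into the thread. Past a thread start, a lug meets the back of a tooth and stops hard, or catches on its top edge: ease it a little clockwise there and it drops.
- start (a point): On the barrel's axis, 6.8 mm above the shoulder: about where the cap's rim lies after dropping into the thread start (5.6 to 8 mm; about 20 degrees of free turning there). From here the right-hand thread goes down 24 mm per turn clockwise, with about 1.4 mm axial play; the rim meets the shoulder after 80 to 115 degrees, and the cap binds some 20 degrees later.
- tray: Blue accessory tray fixed to the bench, 180 x 180 mm, rim 14 mm tall, floor 4 mm thick; origin at the centre of its underside. It also holds the two small parts below.
- spacer: Bystander: brass ring 36 mm across, 8 mm tall, loose in the tray; origin at the centre of its underside.
- filter: Bystander: aluminium disc 25 mm across, 9 mm tall, loose in the tray; origin at the centre of its underside.
- phone: Bystander: black telephone 150 x 72 x 9 mm lying on the bench.
- cleaner: Bystander: white bottle 44 mm across, 100 mm tall, origin at the centre of its base.
- slides: Bystander: green slide box 85 x 100 x 35 mm.
- driver: Bystander: screwdriver 160 mm long lying on the bench.
- vials: Bystander: white rack 70 x 140 mm with eight red-capped vials, 74 mm tall.
There are look-alikes about, which are no part of the job. Of the things shaped like the cap, the black one is meant.

How it is judged:
On the way, in this order (a step that is already met when the one before it is completed fails the run):
1. the cap stands level on the collar, its lugs on top of the thread or just dropped into its start (horizontal distance between cap and seat below 0.004 m and z of cap in the frame of seat between 0.004 and 0.019 m and angle between cap's own z axis and vertical below 0.1 rad), for 0.1 s.
2. the cap has been screwed down onto the shoulder (rim within 1.2 mm) (horizontal distance between cap and seat below 0.003 m and z of cap in the frame of seat below 0.0012 m), for 0.2 s.
At the end, for the whole second after the job is handed in: The cap is on the barrel, its rim within 1.2 mm of the shoulder, centred within 3 mm, level within 0.05 rad, at rest, and snug: it still presses on the thread and shoulder with more than 4 N after it has been let go (all of step 2 and z of cap in the frame of seat above -0.002 m and angle between cap's own z axis and vertical below 0.05 rad and linear speed of cap below 0.01 m/s and angular speed of cap below 0.1 rad/s and contact force between cap and unit above 4 N); the robot touches nothing.
It fails at once if the cap is forced down or turned against the collar with more than 30 N before it is in the thread (rim more than 4 mm above the shoulder) (contact force between cap and unit above 30 N and z of cap in the frame of seat above 0.004 m).
It fails at once if the cap is overtightened or forced: more than 90 N between cap and unit (contact force between cap and unit above 90 N).
It fails at once if the robot knocks the unit with more than 15 N (contact force between the arm and unit above 15 N).
It fails at once if a bystander is moved by more than 20 mm (distance of any of spacer, filter, phone, cleaner, slides, driver, vials from where it was at the start of the episode above 0.02 m).
It also fails if it takes over 72 s, if anything falls off the work surface, if the arm or the gripper's body presses on something with over 40 N, if the wrist force passes 120 N, or if a joint passes its speed limit or range.

## Working session

There is one attempt and no reset: what is moved stays moved. The work goes in short steps, Python scripts to look and compute and a tool call to move; the robot and the scene stay as the last step left them, time stands still between calls to the robot, and variables do not carry over. Pictures are saved under pics/ and viewed, at most 10 in all, crops included, and the job is handed in when it is done.

Besides the shell and the picture viewer there is one more tool, called after "Emit:" as name(argument=value, ...) on one line, values as JSON. drive_tool: Moves the arm, as the interface text tells. Its arguments: {"type":"object","properties":{"increments":{"type":"array"},"grip_force":{"type":"number"}},"required":["increments"]}

```bash
mkdir -p pics
cat > h.py <<'E'
import numpy as np, cv2, json
from workcell import bot
def cam(n,save=None):
    c=bot.read_camera(n)
    if save: cv2.imwrite('pics/'+save,cv2.cvtColor(c['pixels'],cv2.COLOR_RGB2BGR))
    return c
def f(c): return c['pixels'].shape[0]/2/np.tan(np.radians(c['fovy'])/2)
def ray(c,u,v):
    T=np.array(c['camera_from_world']);R=T[:3,:3]
    return -R.T@T[:3,3], R.T@np.array([(u-c['cx'])/f(c),(v-c['cy'])/f(c),1])
def onz(c,u,v,z):
    o,d=ray(c,u,v); return o+d*(z-o[2])/d[2]
def proj(c,p):
    T=np.array(c['camera_from_world']);q=T[:3,:3]@np.array(p)+T[:3,3]
    return q[0]/q[2]*f(c)+c['cx'],q[1]/q[2]*f(c)+c['cy']
E
python3 - <<'E'
from h import *
a=cam('scene','s0.png');b=cam('top','t0.png')
for c in(a,b): print(c['fovy'],c['cx'],c['cy'],np.round(ray(c,c['cx'],c['cy']),3))
print(bot.read_state())
E
```

```text
54.80548108722261 257.79779190614886 187.7024481379921 [[ 1.335 -0.183  1.197]
 [-0.569  0.132 -0.812]]
52.67748295244029 256.34935453220334 184.74581693261058 [[ 0.47   0.031  1.176]
 [ 0.096 -0.029 -0.995]]
{'time': 0.1, 'q': array([-1.34691475e+00,  2.64713145e-01,  1.60525873e+00,  1.70922760e-05,
        1.27370630e+00, -3.69180827e-02]), 'joint_vel': array([-0.00088881, -0.00340989, -0.00409119, -0.00019832, -0.00150979,
        0.00079094]), 'joint_torque': array([-8.47191245e-05, -5.16707718e+01, -3.68589950e+01, -4.58781813e-06,
        6.28659895e-03, -9.02941593e-06]), 'tool_pos': array([ 0.17397096, -0.65187341,  0.40345084]), 'tcp_rot': array([-3.11286119e+00, -4.08225124e-01,  2.80057037e-04]), 'wrist_force': array([ 0.06343599,  0.25875851, -0.31006114]), 'torque': array([-0.02780909,  0.00382647,  0.01396681]), 'grip_force': 0.0, 'width': 0.9984649943591081}
```

View pics/s0.png

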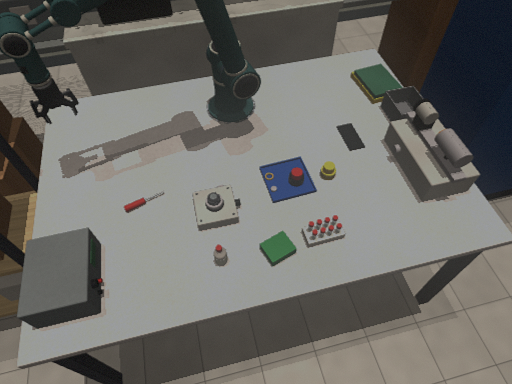

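View pics/t0.png

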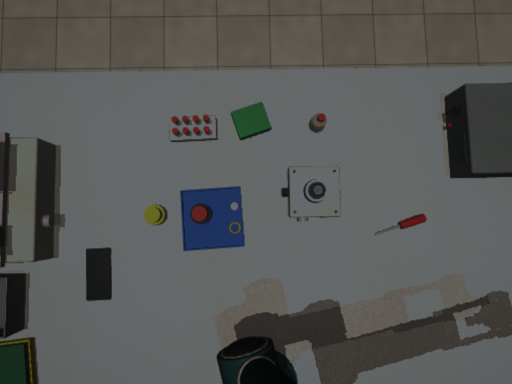

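Scene: the red-and-black cap stands in the blue tray at top (200,213) and scene (297,176). The unit's barrel is at top (316,190) and scene (215,200).
Things that could be taken for the cap, in top pixels: the yellow cap (155,215), the red vial caps (172–208,119–132) and the cleaner's red top (321,118). I choose the red-on-black one in the tray, (200,213).

Run:
```python
from h import *
a=cam('scene');b=cam('top')
def blob(c,m,box):
    k=np.zeros(m.shape,np.uint8);x0,y0,x1,y1=box;k[y0:y1,x0:x1]=m[y0:y1,x0:x1]
    n,l,s,ce=cv2.connectedComponentsWithStats(k);i=1+np.argmax(s[1:,4])
    cn=max(cv2.findContours((l==i).astype(np.uint8),0,1)[0],key=cv2.contourArea)
    return ce[i],s[i],cv2.fitEllipse(cn),cn
def red(c):
    p=c['pixels'].astype(int);return ((p[...,0]>80)&(p[...,0]>2*p[...,1])&(p[...,0]>2*p[...,2])).astype(np.uint8)
def blue(c):
    p=c['pixels'].astype(int);return ((p[...,2]>60)&(p[...,2]>1.7*p[...,0])).astype(np.uint8)
def white(c):
    p=c['pixels'].astype(int);return (p.min(2)>0).astype(np.uint8)
rb=blob(b,red(b),(180,195,225,240));ra=blob(a,red(a),(280,160,312,192))
print('red top',rb[:3]);print('red scene',ra[:3])
# blue tray rim corners
for c,box in((b,(170,170,255,260)),(a,(250,150,325,210))):
    r=blob(c,blue(c),box); q=cv2.boxPoints(cv2.minAreaRect(r[3])) if c is b else cv2.approxPolyDP(cv2.convexHull(r[3]),5,True)[:,0]
    P=[onz(c,*x,.014)[:2] for x in q];print('tray',np.round(P,4),np.mean(P,0))
print('cap top z=.060',onz(b,*rb[2][0],.060)); print('mid',onz(b,*rb[2][0],.055))
# unit crop
o=[]
for c,(x,y) in((b,(316,190)),(b,(200,213)),(a,(215,203)),(a,(297,176))):
    o.append(cv2.resize(c['pixels'][y-32:y+32,x-42:x+42],None,fx=4.7,fy=4.6,interpolation=2))
im=np.vstack([np.hstack(o[:2]),np.hstack(o[2:])])
cv2.imwrite('pics/c1.png',im[...,::-1]);print(im.shape)
for z in(.02,.06): print(proj(a,onz(b,*rb[2][0],z)))
```

```text
red top (array([198.86627907, 212.9244186 ]), array([192, 206,  15,  15, 172], dtype=int32), ((198.8682403564453, 212.91957092285156), (13.76579761505127, 14.149566650390625), 47.19432067871094))
red scene (array([296.54929577, 171.61971831]), array([292, 168,  10,   8,  71], dtype=int32), ((296.5475769042969, 171.59996032714844), (7.6087517738342285, 9.870000839233398), 93.36839294433594))
tray [[0.5708 0.23  ]
 [0.5799 0.0485]
 [0.4003 0.0394]
 [0.3923 0.2183]] [0.48584253 0.13402804]
tray [[0.5679 0.2242]
 [0.5764 0.0512]
 [0.406  0.0431]
 [0.3965 0.218 ]] [0.48668515 0.13413457]
cap top z=.060 [0.50042321 0.16558144 0.06      ]
mid [0.50055893 0.1661824  0.055     ]
(588, 790, 3)
(np.float64(296.84027232200975), np.float64(177.78797540420214))
(np.float64(296.31523697066257), np.float64(171.6072055197084))
```

View pics/c1.png

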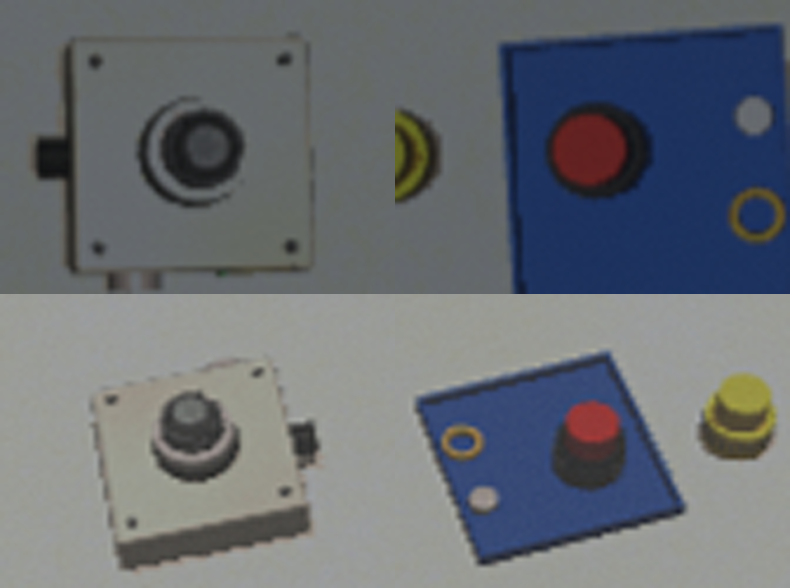

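The crops confirm the cap: red grip on a black skirt, in the tray. Both views agree on it within 1 px, and the tray measures 180 mm. The barrel tip is at about top (318,190). Next I measure the barrel and work out the first move.

```bash
cat >> h.py <<'E'
from scipy.spatial.transform import Rotation as Ro
def plan(tgt,turn=0,s=None):
    """total shift to tgt in present tool axes (mm)"""
    s=s or bot.read_state();R=Ro.from_rotvec(s['tcp_rot']).as_matrix()
    return np.round(R.T@(np.array(tgt)-s['tool_pos'])*1000,1)
E
python3 - <<'E'
from h import *
from scipy.optimize import least_squares
a=cam('scene');b=cam('top')
# barrel: dark disc (collar) and bright tip by local threshold
for c,(x,y) in((b,(318,190)),(a,(213,201))):
    g=cv2.cvtColor(c['pixels'],cv2.COLOR_RGB2GRAY);p=cv2.resize(g[y-20:y+20,x-20:x+20],None,fx=8,fy=8,interpolation=2)
    for t in(45,60,75):
        m=(p<t).astype(np.uint8);cs=cv2.findContours(m,0,1)[0];cs=sorted(cs,key=cv2.contourArea)[-3:]
        for q in cs:
            if len(q)>40:
                e=cv2.fitEllipse(q);u,v=e[0][0]/8-.44+x-20,e[0][1]/8-.44+y-20
                print(t,np.round((u,v),2),np.round(np.array(e[1])/8,1),np.round(onz(c,u,v,.0868)[:2],4))
# unit box top corner holes & tip, from crop
print('tip top',onz(b,318,190,.095)[:2],'scene',onz(a,213.4,196.4,.095)[:2])
h=np.array([(96,61),(285,60),(98,248),(291,247)])/[4.7,4.6]+[274,158]
print('screws top',np.mean([onz(b,*q,.046)[:2] for q in h],0))
h=(np.array([(112,400),(258,372),(132,523),(285,491)])-[0,294])/[4.7,4.6]+[173,171]
print('screws scene',np.mean([onz(a,*q,.046)[:2] for q in h],0))
print('shift',plan((.5004,.1656,.30)))
E
```

```text
45 [317.56 189.09] [24.6 28.3] [ 0.5586 -0.1732]
45 [316.41 190.06] [15.7 16.5] [ 0.5559 -0.1699]
60 [333.93 170.48] [2.  2.5] [ 0.6106 -0.2223]
60 [317.07 189.67] [24.  27.1] [ 0.557  -0.1718]
60 [316.47 190.  ] [16.6 17.3] [ 0.5561 -0.17  ]
75 [333.96 170.56] [2.3 3.3] [ 0.6104 -0.2223]
75 [315.56 190.34] [23.1 24.2] [ 0.5552 -0.1674]
75 [316.49 189.95] [17.3 17.9] [ 0.5562 -0.1701]
60 [217.32 201.59] [2.9 5.5] [ 0.5791 -0.1591]
60 [211.04 202.98] [2.4 6.6] [ 0.5792 -0.182 ]
60 [214.08 200.9 ] [18. 19.] [ 0.5732 -0.1698]
75 [230.47 219.82] [1.3 9.5] [ 0.6657 -0.1285]
75 [214.11 201.97] [16.9 17.4] [ 0.5777 -0.1705]
75 [213.44 199.35] [11.5 12.2] [ 0.5659 -0.1709]
tip top [ 0.55530123 -0.17283722] scene [ 0.55886994 -0.16886729]
screws top [ 0.55532429 -0.17303614]
screws scene [ 0.5587441  -0.16874806]
shift [ 526.2 -705.8  104.8]
```

Emit:
drive_tool(increments=[{"delta_pos": [20,-35,0],"turn": 0,"jaw": 1},{"delta_pos": [20,-35,0],"turn": 0,"jaw": 1},{"delta_pos": [20,-35,0],"turn": 0,"jaw": 1},{"delta_pos": [20,-35,0],"turn": 0,"jaw": 1},{"delta_pos": [20,-35,0],"turn": 0,"jaw": 1},{"delta_pos": [20,-35,0],"turn": 0,"jaw": 1},{"delta_pos": [20,-35,0],"turn": 0,"jaw": 1},{"delta_pos": [20,-35,0],"turn": 0,"jaw": 1}])

```text
time: 0.97
tool_pos: [0.2564, -0.3385, 0.4047]
tcp_rot: [3.115, 0.407, 0.001]
wrist_force: [1.9, 0.4, -0.2]
width: 1.007
grip_force: 0.0
```

Emit:
drive_tool(increments=[{"delta_pos": [40,-40,0],"turn": 0,"jaw": 1},{"delta_pos": [40,-40,0],"turn": 0,"jaw": 1},{"delta_pos": [40,-40,0],"turn": 0,"jaw": 1},{"delta_pos": [40,-40,0],"turn": 0,"jaw": 1},{"delta_pos": [40,-40,0],"turn": 0,"jaw": 1},{"delta_pos": [40,-40,0],"turn": 0,"jaw": 1},{"delta_pos": [40,-40,0],"turn": 0,"jaw": 1},{"delta_pos": [40,-40,0],"turn": 0,"jaw": 1}])

```text
time: 1.63
tool_pos: [0.4238, -0.0497, 0.4052]
tcp_rot: [3.114, 0.409, 0.002]
wrist_force: [-0.3, -1.3, 0.6]
width: 0.999
grip_force: 0.0
```

Emit:
drive_tool(increments=[{"delta_pos": [0,0,10],"turn": -0.12,"jaw": 1},{"delta_pos": [0,0,10],"turn": -0.12,"jaw": 1},{"delta_pos": [0,0,10],"turn": -0.12,"jaw": 1},{"delta_pos": [0,0,10],"turn": -0.12,"jaw": 1},{"delta_pos": [0,0,10],"turn": -0.12,"jaw": 1},{"delta_pos": [0,0,10],"turn": -0.12,"jaw": 1},{"delta_pos": [0,0,10],"turn": -0.12,"jaw": 1},{"delta_pos": [0,0,0],"turn": -0.12,"jaw": 1}])

```text
time: 2.3
tool_pos: [0.4224, -0.0516, 0.3326]
tcp_rot: [-2.567, -1.807, 0.004]
wrist_force: [0.1, 0.6, 0.1]
width: 0.996
grip_force: 0.0
```

Emit:
drive_tool(increments=[{"delta_pos": [0,0,0],"turn": -0.12,"jaw": 1},{"delta_pos": [0,0,0],"turn": -0.12,"jaw": 1},{"delta_pos": [0,0,0],"turn": -0.12,"jaw": 1},{"delta_pos": [0,0,0],"turn": 0,"jaw": 1},{"delta_pos": [0,0,0],"turn": 0,"jaw": 1}])

```text
time: 2.72
tool_pos: [0.4234, -0.0519, 0.3348]
tcp_rot: [2.214, 2.229, 0.0]
wrist_force: [-0.3, 0.1, -0.1]
width: 0.997
grip_force: 0.0
```

Run:
```python
from h import *
s=bot.read_state();print(s['q'],s['tool_pos'],plan((.5004,.1656,.26)),plan((.5004,.1656,.209)))
```

```text
[-1.80314681e-01 -1.63430371e-01  2.18490688e+00  1.61555796e-05
  1.11986602e+00 -1.86976566e-01] [ 0.42335767 -0.05186291  0.33479316] [216.9  78.5  74.8] [216.9  78.5 125.8]
```

Emit:
drive_tool(increments=[{"delta_pos": [36,13,12],"turn": 0,"jaw": 1},{"delta_pos": [36,13,12],"turn": 0,"jaw": 1},{"delta_pos": [36,13,12],"turn": 0,"jaw": 1},{"delta_pos": [36,13,12],"turn": 0,"jaw": 1},{"delta_pos": [36,13,12],"turn": 0,"jaw": 1},{"delta_pos": [36.9,13.5,14.8],"turn": 0,"jaw": 1},{"delta_pos": [0,0,0],"turn": 0,"jaw": 1},{"delta_pos": [0,0,0],"turn": 0,"jaw": 1}])

```text
time: 3.38
tool_pos: [0.4995, 0.1673, 0.2587]
tcp_rot: [-2.208, -2.233, 0.004]
wrist_force: [0.6, 0.1, -1.2]
width: 1.005
grip_force: 0.0
```

Run:
```python
from h import *
s=bot.read_state();print(s['q'],s['tool_pos'],plan((.5004,.1656,.209)))
a=cam('scene');x,y=297,165
im=cv2.resize(a['pixels'][y-50:y+50,x-65:x+65],None,fx=6,fy=6,interpolation=2);cv2.imwrite('pics/c2.png',im[...,::-1])
```

```text
[ 2.75917063e-01  1.25924560e-01  2.05763843e+00 -7.13884173e-05
  9.60619068e-01  2.65067516e-01] [0.4995471  0.16730949 0.25866099] [-1.7  1.  49.7]
```

View pics/c2.png

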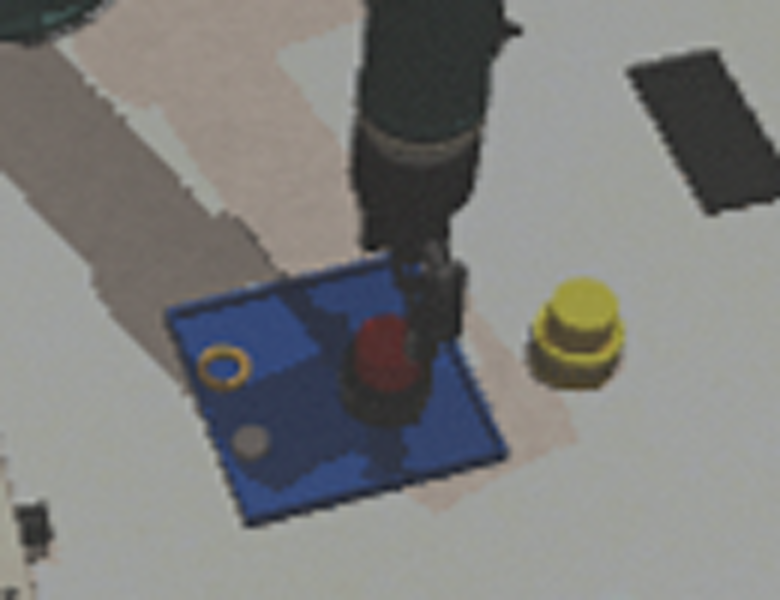

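The picture shows the open gripper above the cap, with the near finger at crop (440,300), slightly right of the red grip at (385,350). I check that finger against its expected projection before descending.

Run:
```python
from h import *
s=bot.read_state();a=cam('scene')
for dx in(-.05,.05):
  for z in(.173,.155):
    u,v=proj(a,s['tool_pos']+[dx,0,.013-z]);print(dx,z,(u-232)*6,(v-115)*6)
print(s['tool_pos'],plan((.5004,.1656,.209)))
```

```text
-0.05 0.173 367.260502141624 242.1227960703929
-0.05 0.155 369.05530008073265 223.75830717103634
0.05 0.173 415.1088764970351 360.2138890377413
0.05 0.155 417.48866040772236 342.3458537852382
[0.49942137 0.1661879  0.25928799] [ 0.2  1.  50.8]
```

Emit:
drive_tool(increments=[{"delta_pos": [-1,0,0],"turn": 0,"jaw": 1},{"delta_pos": [0,0,0],"turn": 0,"jaw": 1},{"delta_pos": [0,0,0],"turn": 0,"jaw": 1}])

```text
time: 3.73
tool_pos: [0.4997, 0.1634, 0.2607]
tcp_rot: [2.212, 2.23, 0.002]
wrist_force: [-0.3, -0.1, 0.2]
width: 0.999
grip_force: 0.0
```

Emit:
drive_tool(increments=[{"delta_pos": [1,0.5,10],"turn": 0,"jaw": 1},{"delta_pos": [0,0,10],"turn": 0,"jaw": 1},{"delta_pos": [0,0,10],"turn": 0,"jaw": 1},{"delta_pos": [0,0,10],"turn": 0,"jaw": 1},{"delta_pos": [0,0,10],"turn": 0,"jaw": 1},{"delta_pos": [0,0,0],"turn": 0,"jaw": 1},{"delta_pos": [0,0,0],"turn": 0,"jaw": 1}])

```text
time: 4.32
tool_pos: [0.4994, 0.1654, 0.2085]
tcp_rot: [-2.209, -2.232, 0.004]
wrist_force: [-0.0, -0.5, 0.7]
width: 1.001
grip_force: 0.0
```

```bash
cat >> h.py <<'E'
def avg(n=5):
    P=[];F=[]
    for i in range(n):
        if i: bot.read_camera('top')
        s=bot.read_state();P.append(s['tool_pos']);F.append(np.r_[s['wrist_force'],s['torque']])
    print('pos',np.round(np.mean(P,0),4),'sd',np.round(np.std(P,0),4),'F',np.round(np.mean(F,0),2),'q6',round(s['q'][5],3),'w',round(s['width'],3),'t',round(s['time'],2))
    s['tool_pos']=np.mean(P,0);return s
E
python3 - <<'E'
from h import *
s=avg();print(plan((.5004,.1656,.209),s=s))
E
```

```text
pos [0.5002 0.1656 0.2098] sd [0.0004 0.0001 0.0007] F [ 0.08  0.21  0.03 -0.01  0.   -0.02] q6 0.262 w 1.002 t 4.52
[0.  0.2 0.8]
```

Emit:
drive_tool(increments=[{"delta_pos": [0,0,0],"turn": 0,"jaw": -1},{"delta_pos": [0,0,0],"turn": 0,"jaw": -1},{"delta_pos": [0,0,0],"turn": 0,"jaw": -1},{"delta_pos": [0,0,0],"turn": 0,"jaw": -1},{"delta_pos": [0,0,0],"turn": 0,"jaw": -1},{"delta_pos": [0,0,0],"turn": 0,"jaw": -1},{"delta_pos": [0,0,0],"turn": 0,"jaw": -1},{"delta_pos": [0,0,0],"turn": 0,"jaw": -1}], grip_force=50)

```text
time: 5.18
tool_pos: [0.5005, 0.1656, 0.2107]
tcp_rot: [2.21, 2.232, 0.002]
wrist_force: [-0.6, 0.0, 5.7]
width: 0.498
grip_force: 50.9
```

Run:
```python
from h import *
s=avg(4);print(s['grip_force'])
```

```text
pos [0.5005 0.1656 0.2107] sd [0. 0. 0.] F [-0.48  0.    5.59 -0.01  0.09  0.01] q6 0.262 w 0.498 t 5.33
50.86952984333038
```

Emit:
drive_tool(increments=[{"delta_pos": [0,0,-5],"turn": 0,"jaw": -1},{"delta_pos": [0,0,-15],"turn": 0,"jaw": -1},{"delta_pos": [0,0,-20],"turn": 0,"jaw": -1},{"delta_pos": [0,0,-20],"turn": 0,"jaw": -1},{"delta_pos": [0,0,-20],"turn": 0,"jaw": -1},{"delta_pos": [0,0,-20],"turn": 0,"jaw": -1},{"delta_pos": [0,0,-20],"turn": 0,"jaw": -1},{"delta_pos": [0,0,0],"turn": 0,"jaw": -1}])

```text
time: 6.0
tool_pos: [0.5014, 0.1659, 0.3341]
tcp_rot: [2.208, 2.23, 0.009]
wrist_force: [2.0, 0.3, -0.1]
width: 0.498
grip_force: 50.9
```

Run:
```python
from h import *
s=avg(3);print(s['grip_force'],plan((.5565,-.171,.33),s=s))
```

```text
pos [0.5008 0.1657 0.332 ] sd [0.0006 0.0002 0.0016] F [ 0.65  0.53 -1.09  0.04  0.01 -0.  ] q6 0.262 w 0.498 t 6.1
50.8734405040741 [-337.2   52.4    2. ]
```

Emit:
drive_tool(increments=[{"delta_pos": [-15,2,0],"turn": 0,"jaw": -1},{"delta_pos": [-25,4,0],"turn": 0,"jaw": -1},{"delta_pos": [-30,5,0],"turn": 0,"jaw": -1},{"delta_pos": [-30,5,0],"turn": 0,"jaw": -1},{"delta_pos": [-30,5,0],"turn": 0,"jaw": -1},{"delta_pos": [-30,5,0],"turn": 0,"jaw": -1},{"delta_pos": [-30,5,0],"turn": 0,"jaw": -1},{"delta_pos": [-30,5,0],"turn": 0,"jaw": -1}])

```text
time: 6.77
tool_pos: [0.5373, -0.0554, 0.3273]
tcp_rot: [-2.208, -2.23, 0.004]
wrist_force: [0.3, -0.5, -1.0]
width: 0.499
grip_force: 50.9
```

Emit:
drive_tool(increments=[{"delta_pos": [-30,5,0],"turn": 0,"jaw": -1},{"delta_pos": [-30,5,0],"turn": 0,"jaw": -1},{"delta_pos": [-25,3,0],"turn": 0,"jaw": -1},{"delta_pos": [-20,2,0],"turn": 0,"jaw": -1},{"delta_pos": [-12.2,1.4,0],"turn": 0,"jaw": -1},{"delta_pos": [0,0,0],"turn": 0,"jaw": -1},{"delta_pos": [0,0,0],"turn": 0,"jaw": -1},{"delta_pos": [0,0,0],"turn": 0,"jaw": -1}])

```text
time: 7.43
tool_pos: [0.5554, -0.1703, 0.3288]
tcp_rot: [-2.208, -2.231, 0.001]
wrist_force: [-0.5, 0.4, -1.1]
width: 0.496
grip_force: 50.9
```

Run:
```python
from h import *
s=avg(4);print(s['grip_force'],plan((.5565,-.171,.32),s=s))
a=cam('scene');x,y=213,185
im=cv2.resize(a['pixels'][y-50:y+50,x-65:x+65],None,fx=6,fy=6,interpolation=2)
for dz,col in((0,(0,255,0)),):
    for z in(.07,.095):
        u,v=proj(a,(.5565,-.171,z));cv2.circle(im,(int((u-x+65+.4)*6),int((v-y+50+.4)*6)),3,col,-1)
    for z in(.2067,.155):
        u,v=proj(a,s['tool_pos']-[0,0,z]);cv2.circle(im,(int((u-x+65+.4)*6),int((v-y+50+.4)*6)),3,(255,255,0),-1)
cv2.imwrite('pics/c3.png',im[...,::-1])
```

```text
pos [ 0.5556 -0.1701  0.3293] sd [0.0001 0.0001 0.0003] F [-0.43  0.43 -1.04 -0.   -0.01  0.02] q6 -0.351 w 0.498 t 7.58
50.87539494037628 [-0.9  0.9  9.3]
```

View pics/c3.png

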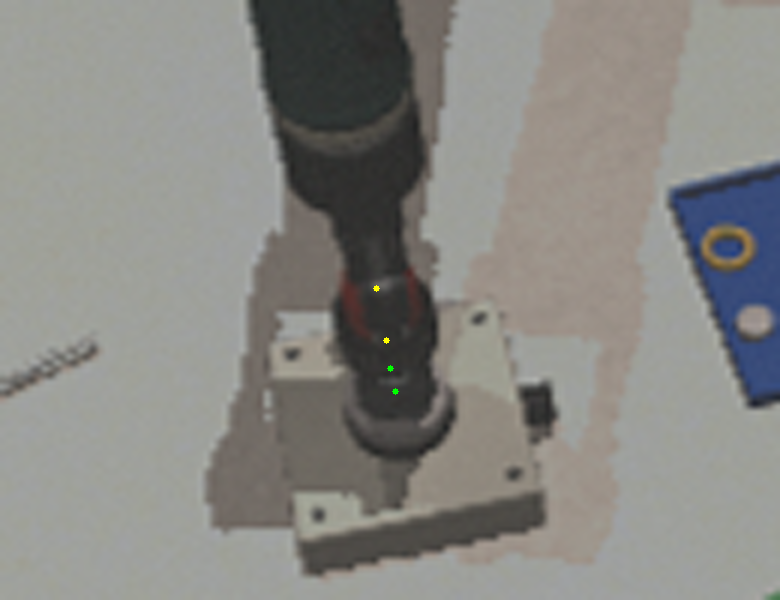

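The cap is held level above the barrel, at crop (385,310), with the shoulder at about (400,405). I refine the barrel axis using the first pictures: the four screws plus the tip.

Run:
```python
from h import *
ca,cb=cam('scene'),cam('top')
ia,ib=[cv2.imread('pics/'+n,0).astype(float) for n in('s0.png','t0.png')]
def cen(im,u,v,r,sign=-1):
    x,y=int(round(u)),int(round(v));p=sign*im[y-r:y+r+1,x-r:x+r+1];w=np.clip(p-np.median(p)-8,0,None)
    Y,X=np.mgrid[y-r:y+r+1,x-r:x+r+1];return (w*X).sum()/w.sum(),(w*Y).sum()/w.sum()
ht=np.array([(96,61),(285,60),(98,248),(291,247)])/[4.7,4.6]+[273.6,157.6]
hs=(np.array([(112,400),(258,372),(132,523),(285,491)])-[0,294])/[4.7,4.6]+[172.6,170.6]
for c,im,h in((cb,ib,ht),(ca,ia,hs)):
    P=np.array([onz(c,*cen(im,*q,2),.046)[:2] for q in h]);print(np.round(P,4).tolist(),P.mean(0),np.linalg.norm(P[0]-P[1]),np.linalg.norm(P[0]-P[2]))
# radial edge profile: shoulder circle (r 32mm z .07) & neck tip & collar: fit by edge search along rays
for n,c,im in(('top',cb,ib),('scene',ca,ia)):
  for z,r in((.07,.032),(.095,.019)):
    o=[]
    for cx in np.arange(.550,.5635,.0005):
      for cy in np.arange(-.178,-.1635,.0005):
        th=np.linspace(0,2*np.pi,90)
        def ringv(k): 
            uv=np.array([proj(c,(cx+k*np.cos(t),cy+k*np.sin(t),z)) for t in th[::3]],np.float32)
            return cv2.remap(im.astype(np.float32),uv[:,0].reshape(-1,1),uv[:,1].reshape(-1,1),1).ravel()
        o.append((np.mean(np.abs(ringv(r+.003)-ringv(r-.003))),cx,cy)) if 0 else None
```

```text
[[0.6172, -0.1127], [0.6158, -0.2319], [0.4978, -0.1106], [0.496, -0.2308]] [ 0.55670638 -0.17148709] 0.11918956675824628 0.11943652401320322
[[0.4946, -0.2292], [0.4974, -0.1092], [0.6159, -0.2314], [0.6173, -0.1116]] [ 0.55631159 -0.17036107] 0.12000269185111677 0.12128414989933863
```

Emit:
drive_tool(increments=[{"delta_pos": [-0.9,0.9,5],"turn": 0,"jaw": -1},{"delta_pos": [0,0,6],"turn": 0,"jaw": -1},{"delta_pos": [0,0,6],"turn": 0,"jaw": -1},{"delta_pos": [0,0,5],"turn": 0,"jaw": -1},{"delta_pos": [0,0,0],"turn": 0,"jaw": -1},{"delta_pos": [0,0,0],"turn": 0,"jaw": -1}])

```text
time: 8.23
tool_pos: [0.5565, -0.172, 0.307]
tcp_rot: [-2.209, -2.231, 0.001]
wrist_force: [0.1, 0.5, -0.8]
width: 0.494
grip_force: 50.9
```

Run:
```python
from h import *
s=avg(4);p=plan((.5565,-.171,.2067+.095),s=s);print(p,s['tcp_rot'])
```

```text
pos [ 0.5567 -0.1721  0.3077] sd [0.0002 0.0001 0.0004] F [ 0.19  0.14 -0.9   0.01 -0.02  0.01] q6 -0.352 w 0.494 t 8.38
[ 1.1 -0.2  6. ] [2.21017483e+00 2.23220109e+00 2.81045915e-04]
```

Emit:
drive_tool(increments=[{"delta_pos": [1.0,-0.2,2],"turn": 0,"jaw": -1},{"delta_pos": [0,0,2],"turn": 0,"jaw": -1},{"delta_pos": [0,0,2],"turn": 0,"jaw": -1},{"delta_pos": [0,0,2],"turn": 0,"jaw": -1},{"delta_pos": [0,0,1],"turn": 0,"jaw": -1},{"delta_pos": [0,0,1],"turn": 0,"jaw": -1},{"delta_pos": [0,0,0],"turn": 0,"jaw": -1},{"delta_pos": [0,0,0],"turn": 0,"jaw": -1}])

```text
time: 9.05
tool_pos: [0.5566, -0.171, 0.2979]
tcp_rot: [-2.21, -2.232, 0.0]
wrist_force: [-0.4, 0.2, -0.6]
width: 0.494
grip_force: 50.9
```

Run:
```python
from h import *
s=avg(4);p=plan((.5565,-.171,.2067+.0836),s=s);print(p)
```

```text
pos [ 0.5566 -0.171   0.298 ] sd [0.     0.     0.0001] F [-0.05  0.03 -0.7   0.01  0.01 -0.02] q6 -0.351 w 0.499 t 9.2
[ 0.  -0.1  7.7]
```

Emit:
drive_tool(increments=[{"delta_pos": [0,0,1],"turn": 0,"jaw": -1},{"delta_pos": [0,0,1],"turn": 0,"jaw": -1},{"delta_pos": [0,0,1],"turn": 0,"jaw": -1},{"delta_pos": [0,0,1],"turn": 0,"jaw": -1},{"delta_pos": [0,0,0],"turn": 0,"jaw": -1}])

```text
time: 9.62
tool_pos: [0.5565, -0.171, 0.2936]
tcp_rot: [-2.21, -2.232, 0.0]
wrist_force: [0.5, -0.0, -1.3]
width: 0.496
grip_force: 50.9
```

Emit:
drive_tool(increments=[{"delta_pos": [0,0,0.7],"turn": 0,"jaw": -1},{"delta_pos": [0,0,0],"turn": 0,"jaw": -1}])

```text
time: 9.78
tool_pos: [0.5565, -0.171, 0.2932]
tcp_rot: [-2.21, -2.232, 0.0]
wrist_force: [-0.3, 0.0, -0.6]
width: 0.499
grip_force: 50.9
```

Not on the teeth (rim ≈ .0865). Going on in fine steps.

Emit:
drive_tool(increments=[{"delta_pos": [0,0,0.7],"turn": 0,"jaw": -1},{"delta_pos": [0,0,0.7],"turn": 0,"jaw": -1},{"delta_pos": [0,0,0],"turn": 0,"jaw": -1}])

```text
time: 10.03
tool_pos: [0.5565, -0.171, 0.2917]
tcp_rot: [-2.21, -2.232, 0.0]
wrist_force: [0.2, 0.9, -0.8]
width: 0.496
grip_force: 50.9
```

Emit:
drive_tool(increments=[{"delta_pos": [0,0,0.7],"turn": 0,"jaw": -1},{"delta_pos": [0,0,0.5],"turn": 0,"jaw": -1},{"delta_pos": [0,0,0],"turn": 0,"jaw": -1}])

```text
time: 10.28
tool_pos: [0.5565, -0.171, 0.2906]
tcp_rot: [-2.21, -2.232, 0.0]
wrist_force: [-0.2, 0.1, -1.5]
width: 0.497
grip_force: 50.9
```

Emit:
drive_tool(increments=[{"delta_pos": [0,0,0.4],"turn": 0,"jaw": -1},{"delta_pos": [0,0,0],"turn": 0,"jaw": -1}])

```text
time: 10.45
tool_pos: [0.5566, -0.171, 0.2903]
tcp_rot: [2.21, 2.233, 0.0]
wrist_force: [0.2, 0.4, -1.3]
width: 0.494
grip_force: 50.9
```

Emit:
drive_tool(increments=[{"delta_pos": [0,0,0.5],"turn": 0,"jaw": -1},{"delta_pos": [0,0,0],"turn": 0,"jaw": -1}])

```text
time: 10.62
tool_pos: [0.5567, -0.171, 0.2901]
tcp_rot: [2.21, 2.232, 0.0]
wrist_force: [0.3, -0.5, 0.9]
width: 0.498
grip_force: 50.9
```

Emit:
drive_tool(increments=[{"delta_pos": [0,0,0.5],"turn": 0,"jaw": -1},{"delta_pos": [0,0,0],"turn": 0,"jaw": -1}])

```text
time: 10.78
tool_pos: [0.5567, -0.1711, 0.29]
tcp_rot: [2.21, 2.232, 0.0]
wrist_force: [-2.2, 1.3, 3.2]
width: 0.498
grip_force: 51.2
```

Emit:
drive_tool(increments=[{"delta_pos": [0,0,0.5],"turn": 0,"jaw": -1},{"delta_pos": [0,0,0],"turn": 0,"jaw": -1}])

```text
time: 10.95
tool_pos: [0.5567, -0.1711, 0.2898]
tcp_rot: [2.21, 2.232, 0.0]
wrist_force: [-3.0, 0.0, 6.9]
width: 0.493
grip_force: 51.5
```

On the flat top (rim ≈ 13.4 mm above the shoulder, 7 N). Now I turn it backward.

Emit:
drive_tool(increments=[{"delta_pos": [0,0,0],"turn": -0.05,"jaw": -1},{"delta_pos": [0,0,0],"turn": -0.05,"jaw": -1},{"delta_pos": [0,0,0],"turn": -0.05,"jaw": -1}])

```text
time: 11.2
tool_pos: [0.5572, -0.1712, 0.2899]
tcp_rot: [2.033, 2.392, 0.002]
wrist_force: [-0.7, 0.2, 4.5]
width: 0.5
grip_force: 51.3
```

Emit:
drive_tool(increments=[{"delta_pos": [0,0,0],"turn": -0.05,"jaw": -1},{"delta_pos": [0,0,0],"turn": -0.05,"jaw": -1},{"delta_pos": [0,0,0],"turn": -0.05,"jaw": -1}])

```text
time: 11.45
tool_pos: [0.5572, -0.1711, 0.2899]
tcp_rot: [1.848, 2.538, 0.002]
wrist_force: [-0.4, 0.6, 4.4]
width: 0.502
grip_force: 51.3
```

Emit:
drive_tool(increments=[{"delta_pos": [0,0,0.1],"turn": -0.05,"jaw": -1},{"delta_pos": [0,0,0],"turn": -0.05,"jaw": -1},{"delta_pos": [0,0,0],"turn": -0.05,"jaw": -1}])

```text
time: 11.7
tool_pos: [0.5572, -0.1711, 0.2899]
tcp_rot: [1.653, 2.669, 0.001]
wrist_force: [-0.8, 0.1, 6.5]
width: 0.498
grip_force: 51.3
```

Emit:
drive_tool(increments=[{"delta_pos": [0,0,0],"turn": -0.05,"jaw": -1},{"delta_pos": [0,0,0],"turn": -0.05,"jaw": -1},{"delta_pos": [0,0,0],"turn": -0.05,"jaw": -1}])

```text
time: 11.95
tool_pos: [0.5572, -0.1711, 0.2899]
tcp_rot: [1.448, 2.786, 0.001]
wrist_force: [-1.0, 1.4, 5.0]
width: 0.497
grip_force: 51.3
```

Run:
```python
from h import *
avg(4)
```

```text
pos [ 0.5572 -0.1712  0.2899] sd [0. 0. 0.] F [-0.42  0.51  4.84  0.05  0.17  0.02] q6 -0.951 w 0.496 t 12.1
```

Emit:
drive_tool(increments=[{"delta_pos": [0,0,0],"turn": -0.05,"jaw": -1},{"delta_pos": [0,0,0],"turn": -0.05,"jaw": -1},{"delta_pos": [0,0,0],"turn": -0.05,"jaw": -1}])

```text
time: 12.35
tool_pos: [0.5572, -0.1711, 0.2899]
tcp_rot: [1.235, 2.886, 0.001]
wrist_force: [-1.1, 1.1, 5.2]
width: 0.496
grip_force: 51.3
```

Emit:
drive_tool(increments=[{"delta_pos": [0,0,0],"turn": -0.05,"jaw": -1},{"delta_pos": [0,0,0],"turn": -0.05,"jaw": -1},{"delta_pos": [0,0,0],"turn": -0.05,"jaw": -1}])

```text
time: 12.6
tool_pos: [0.5571, -0.1711, 0.2898]
tcp_rot: [1.016, 2.971, 0.0]
wrist_force: [-0.1, 1.7, 5.0]
width: 0.498
grip_force: 51.3
```

Emit:
drive_tool(increments=[{"delta_pos": [0,0,0],"turn": -0.05,"jaw": -1},{"delta_pos": [0,0,0],"turn": -0.05,"jaw": -1},{"delta_pos": [0,0,0],"turn": -0.05,"jaw": -1}])

```text
time: 12.85
tool_pos: [0.5571, -0.1712, 0.2899]
tcp_rot: [0.79, 3.038, 0.0]
wrist_force: [-1.0, 0.2, 4.9]
width: 0.499
grip_force: 51.3
```

Emit:
drive_tool(increments=[{"delta_pos": [0,0,0],"turn": -0.05,"jaw": -1},{"delta_pos": [0,0,0],"turn": -0.05,"jaw": -1},{"delta_pos": [0,0,0],"turn": -0.05,"jaw": -1}])

```text
time: 13.1
tool_pos: [0.5573, -0.171, 0.2894]
tcp_rot: [0.56, 3.089, 0.0]
wrist_force: [-0.8, 1.1, -0.8]
width: 0.496
grip_force: 50.8
```

Run:
```python
from h import *
avg(4)
```

```text
pos [ 0.5568 -0.171   0.2888] sd [0.0003 0.     0.0004] F [-0.1   0.29 -0.85 -0.04  0.04  0.01] q6 -1.55 w 0.5 t 13.25
```

Emit:
drive_tool(increments=[{"delta_pos": [0,0,0.7],"turn": 0,"jaw": -1},{"delta_pos": [0,0,0.7],"turn": 0,"jaw": -1},{"delta_pos": [0,0,0],"turn": 0,"jaw": -1}])

```text
time: 13.5
tool_pos: [0.5564, -0.1711, 0.2868]
tcp_rot: [-0.564, -3.09, 0.0]
wrist_force: [0.0, -0.6, -1.5]
width: 0.497
grip_force: 50.7
```

Emit:
drive_tool(increments=[{"delta_pos": [0,0,0.7],"turn": 0,"jaw": -1},{"delta_pos": [0,0,0.7],"turn": 0,"jaw": -1},{"delta_pos": [0,0,0],"turn": 0,"jaw": -1}])

```text
time: 13.75
tool_pos: [0.5564, -0.1711, 0.2855]
tcp_rot: [-0.564, -3.09, 0.0]
wrist_force: [0.6, -0.6, -2.5]
width: 0.498
grip_force: 50.8
```

Dropping freely into the gap; continuing down.

Emit:
drive_tool(increments=[{"delta_pos": [0,0,0.6],"turn": 0,"jaw": -1},{"delta_pos": [0,0,0.6],"turn": 0,"jaw": -1},{"delta_pos": [0,0,0],"turn": 0,"jaw": -1}])

```text
time: 14.0
tool_pos: [0.5565, -0.1709, 0.2844]
tcp_rot: [-0.564, -3.09, -0.001]
wrist_force: [-0.7, 1.3, -1.1]
width: 0.499
grip_force: 50.8
```

Emit:
drive_tool(increments=[{"delta_pos": [0,0,0.6],"turn": 0,"jaw": -1},{"delta_pos": [0,0,0],"turn": 0,"jaw": -1}])

```text
time: 14.17
tool_pos: [0.5566, -0.1709, 0.2839]
tcp_rot: [-0.564, -3.09, -0.0]
wrist_force: [-1.0, 1.0, -1.3]
width: 0.495
grip_force: 50.8
```

Emit:
drive_tool(increments=[{"delta_pos": [0,0,0.5],"turn": 0,"jaw": -1},{"delta_pos": [0,0,0],"turn": 0,"jaw": -1}])

```text
time: 14.33
tool_pos: [0.5566, -0.171, 0.2835]
tcp_rot: [-0.564, -3.091, -0.0]
wrist_force: [-0.1, 0.3, -1.1]
width: 0.5
grip_force: 50.8
```

Emit:
drive_tool(increments=[{"delta_pos": [0,0,0.5],"turn": 0,"jaw": -1},{"delta_pos": [0,0,0],"turn": 0,"jaw": -1}])

```text
time: 14.5
tool_pos: [0.5566, -0.171, 0.283]
tcp_rot: [-0.564, -3.091, -0.0]
wrist_force: [-0.4, -0.2, -1.2]
width: 0.498
grip_force: 50.8
```

Emit:
drive_tool(increments=[{"delta_pos": [0,0,0.5],"turn": 0,"jaw": -1},{"delta_pos": [0,0,0],"turn": 0,"jaw": -1}])

```text
time: 14.67
tool_pos: [0.5566, -0.171, 0.2827]
tcp_rot: [0.564, 3.09, 0.0]
wrist_force: [-0.2, 0.6, -0.9]
width: 0.497
grip_force: 50.8
```

Emit:
drive_tool(increments=[{"delta_pos": [0,0,0.4],"turn": 0,"jaw": -1},{"delta_pos": [0,0,0],"turn": 0,"jaw": -1}])

```text
time: 14.83
tool_pos: [0.5567, -0.1711, 0.2826]
tcp_rot: [0.564, 3.09, -0.0]
wrist_force: [-0.1, 0.3, 1.7]
width: 0.498
grip_force: 51.0
```

Contact at rim ≈ 6.3 mm above the shoulder, so it is in the thread start. Now screwing clockwise, following the 24 mm pitch.

Emit:
drive_tool(increments=[{"delta_pos": [0,0,-0.3],"turn": 0.05,"jaw": -1},{"delta_pos": [0,0,0],"turn": 0.05,"jaw": -1},{"delta_pos": [0,0,0.2],"turn": 0.05,"jaw": -1}])

```text
time: 15.08
tool_pos: [0.5566, -0.171, 0.2822]
tcp_rot: [0.797, 3.039, 0.0]
wrist_force: [-0.3, 0.5, -0.3]
width: 0.496
grip_force: 51.0
```

Emit:
drive_tool(increments=[{"delta_pos": [0,0,0.2],"turn": 0.05,"jaw": -1},{"delta_pos": [0,0,0.2],"turn": 0.05,"jaw": -1}])

```text
time: 15.25
tool_pos: [0.5566, -0.171, 0.2818]
tcp_rot: [0.948, 2.995, 0.0]
wrist_force: [-0.3, -0.0, -0.2]
width: 0.498
grip_force: 51.0
```

Run:
```python
from h import *
avg(2)
```

```text
pos [ 0.5566 -0.171   0.2818] sd [0. 0. 0.] F [-0.18 -0.48 -0.3  -0.02  0.01  0.01] q6 -1.296 w 0.493 t 15.3
```

Emit:
drive_tool(increments=[{"delta_pos": [0,0,0.2],"turn": 0.05,"jaw": -1},{"delta_pos": [0,0,0.2],"turn": 0.05,"jaw": -1},{"delta_pos": [0,0,0.2],"turn": 0.05,"jaw": -1},{"delta_pos": [0,0,0.2],"turn": 0.05,"jaw": -1}])

```text
time: 15.63
tool_pos: [0.5566, -0.171, 0.281]
tcp_rot: [1.241, 2.886, 0.0]
wrist_force: [0.6, 1.1, -0.8]
width: 0.495
grip_force: 51.0
```

Emit:
drive_tool(increments=[{"delta_pos": [0,0,0.2],"turn": 0.05,"jaw": -1},{"delta_pos": [0,0,0.2],"turn": 0.05,"jaw": -1},{"delta_pos": [0,0,0.2],"turn": 0.05,"jaw": -1},{"delta_pos": [0,0,0.2],"turn": 0.05,"jaw": -1}])

```text
time: 15.97
tool_pos: [0.5566, -0.171, 0.2803]
tcp_rot: [1.523, 2.748, 0.0]
wrist_force: [0.1, -0.6, 0.2]
width: 0.499
grip_force: 51.0
```

Run:
```python
from h import *
avg(2)
```

```text
pos [ 0.5566 -0.171   0.2802] sd [0. 0. 0.] F [-0.21 -0.49  0.17  0.   -0.02  0.01] q6 -0.897 w 0.494 t 16.02
```

Emit:
drive_tool(increments=[{"delta_pos": [0,0,0.2],"turn": 0.05,"jaw": -1},{"delta_pos": [0,0,0.2],"turn": 0.05,"jaw": -1},{"delta_pos": [0,0,0.2],"turn": 0.05,"jaw": -1},{"delta_pos": [0,0,0.2],"turn": 0.05,"jaw": -1}])

```text
time: 16.35
tool_pos: [0.5566, -0.171, 0.2795]
tcp_rot: [1.788, 2.583, 0.0]
wrist_force: [0.4, -0.8, -0.3]
width: 0.502
grip_force: 51.0
```

Emit:
drive_tool(increments=[{"delta_pos": [0,0,0.2],"turn": 0.05,"jaw": -1},{"delta_pos": [0,0,0.2],"turn": 0.05,"jaw": -1},{"delta_pos": [0,0,0.2],"turn": 0.05,"jaw": -1},{"delta_pos": [0,0,0.2],"turn": 0.05,"jaw": -1}])

```text
time: 16.68
tool_pos: [0.5566, -0.171, 0.2787]
tcp_rot: [2.037, 2.391, 0.0]
wrist_force: [0.3, 0.2, -0.8]
width: 0.5
grip_force: 51.0
```

Run:
```python
from h import *
avg(2)
```

```text
pos [ 0.5566 -0.171   0.2787] sd [0. 0. 0.] F [ 0.37  0.24 -0.62 -0.01  0.    0.03] q6 -0.498 w 0.494 t 16.73
```

Emit:
drive_tool(increments=[{"delta_pos": [0,0,0.2],"turn": 0.05,"jaw": -1},{"delta_pos": [0,0,0.2],"turn": 0.05,"jaw": -1},{"delta_pos": [0,0,0.2],"turn": 0.05,"jaw": -1},{"delta_pos": [0,0,0.2],"turn": 0.05,"jaw": -1}])

```text
time: 17.07
tool_pos: [0.5567, -0.171, 0.278]
tcp_rot: [2.265, 2.177, 0.0]
wrist_force: [-0.2, 0.5, -0.4]
width: 0.498
grip_force: 51.0
```

Emit:
drive_tool(increments=[{"delta_pos": [0,0,0.2],"turn": 0.05,"jaw": -1},{"delta_pos": [0,0,0.2],"turn": 0.05,"jaw": -1},{"delta_pos": [0,0,0.2],"turn": 0.05,"jaw": -1}])

```text
time: 17.32
tool_pos: [0.5566, -0.1711, 0.2773]
tcp_rot: [2.422, 2.001, 0.0]
wrist_force: [1.3, 0.2, 0.5]
width: 0.498
grip_force: 51.0
```

Run:
```python
from h import *
avg(2)
```

```text
pos [ 0.5566 -0.171   0.2773] sd [0. 0. 0.] F [ 0.67 -0.4   0.4   0.03 -0.04 -0.04] q6 -0.149 w 0.495 t 17.37
```

Emit:
drive_tool(increments=[{"delta_pos": [0,0,0.2],"turn": 0.05,"jaw": -1},{"delta_pos": [0,0,0.2],"turn": 0.05,"jaw": -1},{"delta_pos": [0,0,0.2],"turn": 0.05,"jaw": -1}])

```text
time: 17.62
tool_pos: [0.5566, -0.171, 0.2768]
tcp_rot: [2.564, 1.815, 0.0]
wrist_force: [0.8, 0.8, -1.0]
width: 0.498
grip_force: 51.0
```

Emit:
drive_tool(increments=[{"delta_pos": [0,0,0.1],"turn": 0.05,"jaw": -1},{"delta_pos": [0,0,0.1],"turn": 0.05,"jaw": -1}])

```text
time: 17.78
tool_pos: [0.5568, -0.171, 0.2767]
tcp_rot: [2.651, 1.684, 0.001]
wrist_force: [-0.0, -0.8, 0.8]
width: 0.496
grip_force: 51.0
```

Run:
```python
from h import *
avg(2)
```

```text
pos [ 0.5568 -0.1711  0.2767] sd [0. 0. 0.] F [-0.09 -0.52  0.92 -0.   -0.04  0.02] q6 0.1 w 0.497 t 17.83
```

Emit:
drive_tool(increments=[{"delta_pos": [0,0,0],"turn": 0.05,"jaw": -1},{"delta_pos": [0,0,0],"turn": 0.05,"jaw": -1}])

```text
time: 18.0
tool_pos: [0.5567, -0.1711, 0.2767]
tcp_rot: [2.732, 1.55, 0.001]
wrist_force: [-0.4, 0.7, -1.1]
width: 0.497
grip_force: 51.0
```

Run:
```python
from h import *
avg(2)
```

```text
pos [ 0.5567 -0.1711  0.2767] sd [0. 0. 0.] F [ 0.12  0.49 -0.29 -0.04 -0.03  0.02] q6 0.2 w 0.501 t 18.05
```

Emit:
drive_tool(increments=[{"delta_pos": [0,0,0],"turn": 0.05,"jaw": -1},{"delta_pos": [0,0,0],"turn": 0.03,"jaw": -1}])

```text
time: 18.22
tool_pos: [0.5567, -0.1711, 0.2767]
tcp_rot: [2.791, 1.441, 0.001]
wrist_force: [-0.2, -0.3, 0.1]
width: 0.497
grip_force: 51.0
```

Run:
```python
from h import *
avg(2)
```

```text
pos [ 0.5567 -0.1711  0.2767] sd [0. 0. 0.] F [-0.16 -0.18  0.03 -0.04 -0.07 -0.02] q6 0.278 w 0.5 t 18.27
```

Emit:
drive_tool(increments=[{"delta_pos": [0,0,0.1],"turn": 0.05,"jaw": -1},{"delta_pos": [0,0,0],"turn": 0.03,"jaw": -1}])

```text
time: 18.43
tool_pos: [0.5568, -0.1711, 0.2767]
tcp_rot: [2.847, 1.328, 0.001]
wrist_force: [-0.2, -0.1, 0.9]
width: 0.496
grip_force: 51.0
```

Run:
```python
from h import *
avg(3)
```

```text
pos [ 0.5568 -0.1711  0.2767] sd [0. 0. 0.] F [ 0.26 -0.08  0.95 -0.02 -0.02 -0.02] q6 0.356 w 0.498 t 18.53
```

Emit:
drive_tool(increments=[{"delta_pos": [0,0,0],"turn": 0.03,"jaw": -1},{"delta_pos": [0,0,0],"turn": 0.03,"jaw": -1}])

```text
time: 18.7
tool_pos: [0.5568, -0.1711, 0.2767]
tcp_rot: [2.885, 1.242, 0.001]
wrist_force: [-0.2, -0.2, 1.2]
width: 0.497
grip_force: 51.0
```

Run:
```python
from h import *
avg(3)
```

```text
pos [ 0.5568 -0.1711  0.2767] sd [0. 0. 0.] F [ 0.22 -0.4   1.23 -0.06 -0.05 -0.01] q6 0.416 w 0.494 t 18.8
```

Emit:
drive_tool(increments=[{"delta_pos": [0,0,0],"turn": 0.03,"jaw": -1},{"delta_pos": [0,0,0],"turn": 0.03,"jaw": -1}])

```text
time: 18.97
tool_pos: [0.5568, -0.1712, 0.2767]
tcp_rot: [2.921, 1.155, 0.001]
wrist_force: [0.8, -0.4, 0.3]
width: 0.498
grip_force: 51.0
```

Run:
```python
from h import *
avg(3)
```

```text
pos [ 0.5568 -0.1712  0.2767] sd [0. 0. 0.] F [ 0.65 -0.45  0.98 -0.12 -0.1   0.02] q6 0.477 w 0.497 t 19.07
```

Emit:
drive_tool(increments=[{"delta_pos": [0,0,0],"turn": 0.03,"jaw": -1},{"delta_pos": [0,0,0],"turn": 0.02,"jaw": -1}])

```text
time: 19.23
tool_pos: [0.5568, -0.1712, 0.2767]
tcp_rot: [2.949, 1.081, 0.001]
wrist_force: [1.6, -0.6, 1.1]
width: 0.496
grip_force: 51.0
```

Run:
```python
from h import *
avg(3)
```

```text
pos [ 0.5569 -0.1712  0.2767] sd [0. 0. 0.] F [ 1.57 -1.21  1.21 -0.15 -0.17  0.23] q6 0.528 w 0.498 t 19.33
```

Mz has risen to 0.23 N m with about 1 N of downward press, so the cap is snug. I release and rise.

Emit:
drive_tool(increments=[{"delta_pos": [0,0,0],"turn": 0,"jaw": 0.3},{"delta_pos": [0,0,0],"turn": 0,"jaw": 0.6},{"delta_pos": [0,0,0],"turn": 0,"jaw": 1},{"delta_pos": [0,0,0],"turn": 0,"jaw": 1},{"delta_pos": [0,0,0],"turn": 0,"jaw": 1},{"delta_pos": [0,0,0],"turn": 0,"jaw": 1},{"delta_pos": [0,0,0],"turn": 0,"jaw": 1}])

```text
time: 19.92
tool_pos: [0.5566, -0.171, 0.2764]
tcp_rot: [-2.951, -1.078, 0.0]
wrist_force: [1.1, 0.2, -0.8]
width: 0.998
grip_force: 0.0
```

Emit:
drive_tool(increments=[{"delta_pos": [0,0,-5],"turn": 0,"jaw": 1},{"delta_pos": [0,0,-15],"turn": 0,"jaw": 1},{"delta_pos": [0,0,-20],"turn": 0,"jaw": 1},{"delta_pos": [0,0,-20],"turn": 0,"jaw": 1},{"delta_pos": [0,0,-20],"turn": 0,"jaw": 1},{"delta_pos": [0,0,-20],"turn": 0,"jaw": 1},{"delta_pos": [0,0,0],"turn": 0,"jaw": 1},{"delta_pos": [0,0,0],"turn": 0,"jaw": 1}])

```text
time: 20.58
tool_pos: [0.5571, -0.1712, 0.3784]
tcp_rot: [2.948, 1.078, 0.005]
wrist_force: [-0.1, 0.0, -0.5]
width: 1.004
grip_force: 0.0
```

Run:
```python
from h import *
s=avg(2)
a=cam('scene');x,y=213,185
im=cv2.resize(a['pixels'][y-50:y+50,x-65:x+65],None,fx=6,fy=6,interpolation=2)
for z in(.07,.126):
    u,v=proj(a,(.5567,-.1711,z));cv2.circle(im,(int((u-x+65+.4)*6),int((v-y+50+.4)*6)),3,(0,255,0),-1)
cv2.imwrite('pics/c4.png',im[...,::-1])
```

```text
pos [ 0.5568 -0.1711  0.3776] sd [0.0003 0.0001 0.0009] F [-0.26  0.06 -0.87  0.02  0.02 -0.02] q6 0.529 w 0.999 t 20.63
```

View pics/c4.png

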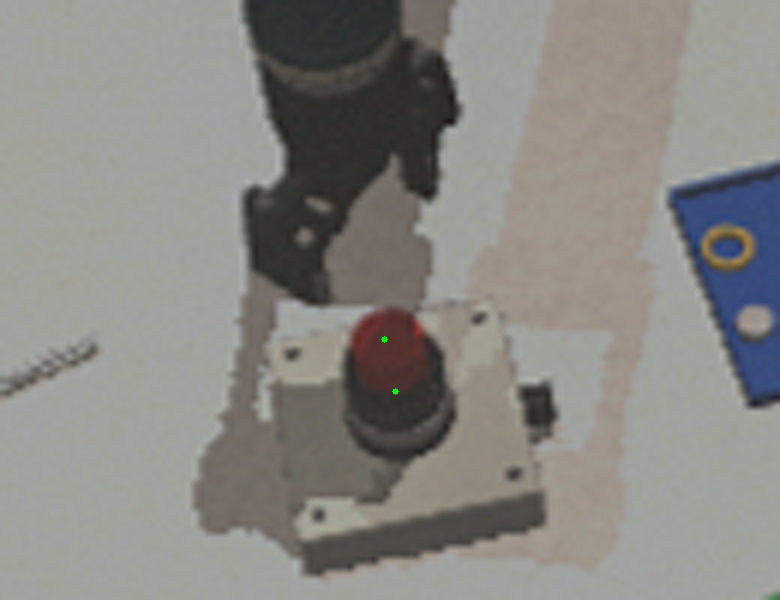

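The cap sits upright and level on the shoulder: red top at crop (392,345), skirt down to about (397,435). The gripper is clear above it. Handing in.

```bash
python3 -c "
from workcell import bot
print(bot.finish_job())"
```

```text
the job is handed in; nothing more can be done
None
```

The cap is on the barrel, screwed down to the shoulder and tightened to about 0.23 N m, then let go with the gripper clear above it; the job was handed in at about 21 s, and no verdict was shown.

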